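Re-tube the dust filter head on the colour bench

TASK

Service the dust filter on the colour bench: first push the air valve lever fully over to off (towards the robot), then pull every spent tube out of the filter head and put it in the grey waste bin, and then lower the steel cover plate over the head's two locating pins until it lies flush and let it go. Next push every new tube from the rack down through the plate into a collet of its own, past the seal until it bottoms, and last push the lever fully back to on (away from the robot); leave the jars, bowl and spatula as they are.

Things in the scene. Friction and masses are not known exactly. Their poses are not given: they have to be found in the camera images.
- head: fixed filter head: aluminium block 140 (x) by 216 (y) by 50 mm high, origin at the centre of its underside; four bores (collets) in its top, and two locating pins, 12 mm thick, 26 mm above its top (last 6 mm tapered), at x = 0, y = +-80 mm in its frame
- collet0 (a point): centre of the mouth of collet 0, in the head's top face (50 mm above the bench), at x = -36, y = -55 mm in the head's frame; bore 26 mm wide, 40 mm deep, with a sprung rubber seal 16 to 24 mm down that stops a tube under its own weight: about 12 N to pass it, then about 6 N until the foot bottoms 40 mm down; pulling out takes about 10 N
- collet1 (a point): centre of the mouth of collet 1, in the head's top face (50 mm above the bench), at x = -36, y = 55 mm in the head's frame; bore 26 mm wide, 40 mm deep, with a sprung rubber seal 16 to 24 mm down that stops a tube under its own weight: about 12 N to pass it, then about 6 N until the foot bottoms 40 mm down; pulling out takes about 10 N
- collet2 (a point): centre of the mouth of collet 2, in the head's top face (50 mm above the bench), at x = 36, y = -55 mm in the head's frame; bore 26 mm wide, 40 mm deep, with a sprung rubber seal 16 to 24 mm down that stops a tube under its own weight: about 12 N to pass it, then about 6 N until the foot bottoms 40 mm down; pulling out takes about 10 N
- collet3 (a point): centre of the mouth of collet 3, in the head's top face (50 mm above the bench), at x = 36, y = 55 mm in the head's frame; bore 26 mm wide, 40 mm deep, with a sprung rubber seal 16 to 24 mm down that stops a tube under its own weight: about 12 N to pass it, then about 6 N until the foot bottoms 40 mm down; pulling out takes about 10 N
- plate: loose steel cover plate 132 (x) by 200 (y) by 6 mm, 0.4 kg, origin at the centre of its underside; four 40 mm square windows (x = +-36, y = +-55 mm), two round holes of 13.8 mm for the pins (x = 0, y = +-80 mm); fits either way round. Grip rib in its middle 12 mm thick (x), 60 mm long (y), its top 46 mm above the underside
- new0: new filter tube (white), 2 or 3 of the four are present: rigid tube, 24 mm diameter, 130 mm long, 0.12 kg, lowest 5 mm tapered; origin at the centre of its foot (lower end), z up the tube; starts standing upright in a well of a fixed wooden rack block (120 by 120 by 50 mm; four 28 mm square wells 70 mm apart, 40 mm deep, their floors 10 mm above the bench)
- new1: new filter tube (white), 2 or 3 of the four are present: rigid tube, 24 mm diameter, 130 mm long, 0.12 kg, lowest 5 mm tapered; origin at the centre of its foot (lower end), z up the tube; starts standing upright in a well of a fixed wooden rack block (120 by 120 by 50 mm; four 28 mm square wells 70 mm apart, 40 mm deep, their floors 10 mm above the bench)
- new2: new filter tube (white), 2 or 3 of the four are present: rigid tube, 24 mm diameter, 130 mm long, 0.12 kg, lowest 5 mm tapered; origin at the centre of its foot (lower end), z up the tube; starts standing upright in a well of a fixed wooden rack block (120 by 120 by 50 mm; four 28 mm square wells 70 mm apart, 40 mm deep, their floors 10 mm above the bench)
- new3: new filter tube (white), 2 or 3 of the four are present: rigid tube, 24 mm diameter, 130 mm long, 0.12 kg, lowest 5 mm tapered; origin at the centre of its foot (lower end), z up the tube; starts standing upright in a well of a fixed wooden rack block (120 by 120 by 50 mm; four 28 mm square wells 70 mm apart, 40 mm deep, their floors 10 mm above the bench)
- spent0: spent filter tube (dull grey), 1 or 2 of the four are present: rigid tube, 24 mm diameter, 130 mm long, 0.12 kg, lowest 5 mm tapered; origin at the centre of its foot (lower end), z up the tube; starts fully home in collet 0 of the head
- spent1: spent filter tube (dull grey), 1 or 2 of the four are present: rigid tube, 24 mm diameter, 130 mm long, 0.12 kg, lowest 5 mm tapered; origin at the centre of its foot (lower end), z up the tube; starts fully home in collet 1 of the head
- spent2: spent filter tube (dull grey), 1 or 2 of the four are present: rigid tube, 24 mm diameter, 130 mm long, 0.12 kg, lowest 5 mm tapered; origin at the centre of its foot (lower end), z up the tube; starts fully home in collet 2 of the head
- spent3: spent filter tube (dull grey), 1 or 2 of the four are present: rigid tube, 24 mm diameter, 130 mm long, 0.12 kg, lowest 5 mm tapered; origin at the centre of its foot (lower end), z up the tube; starts fully home in collet 3 of the head
- bin: loose grey open waste bin 140 by 140 by 80 mm high, 4 mm walls and floor, 0.7 kg; origin at the centre of its underside
- lever_base: fixed housing of the air valve, 70 (x) by 50 (y) by 25 mm, origin at the centre of its underside; the lever swings in its x-z plane about an axis 22 mm above the bench
- lever (a joint): air valve lever, rad: 0 = off (leaning to the housing's -x, towards the robot), 1.0 = on (leaning to +x, away from the robot), end stops at both, upright at 0.5; stays where it is left and is pushed with about 1 N at its ball
- lever_tip (a point): centre of the lever's black ball (26 mm diameter) at the end of its 80 mm arm
- jar_a: bystander: jar of pigment, 72 mm wide, 110 mm tall; leave it alone (origin at its underside)
- jar_b: bystander: jar of pigment, 60 mm wide, 90 mm tall; leave it alone (origin at its underside)
- jar_c: bystander: jar of pigment, 72 mm wide, 120 mm tall; leave it alone (origin at its underside)
- jar_d: bystander: jar of pigment, 56 mm wide, 80 mm tall; leave it alone (origin at its underside)
- bowl: bystander: white bowl, 110 mm wide, 50 mm tall; leave it alone (origin at its underside)
- spatula: bystander: spatula lying on the bench; leave it alone (origin at its underside)

How it is judged:
By the outcome, as a careful person would: the job done as asked, in the order asked, and still so for the second after the job is handed in, with the robot touching nothing.
Of new0, new1, new2, new3 only 2 to 3 are there at a start; the rules pass over those that are not, and their reading is None.
Of spent0, spent1, spent2, spent3 only 1 to 2 are there at a start; the rules pass over those that are not, and their reading is None.
At some moment in a run one of plate, bin may be knocked a few centimetres aside while the robot is not near it.
It also fails if it takes over 210 s, if anything falls off the work surface, if the arm or the gripper's body presses on something with over 40 N, if the wrist force passes 120 N, or if a joint passes its speed limit or range.

ROBOT

A 6-joint arm with a two-finger parallel gripper is mounted at the origin on the work surface. World frame = base frame: x ahead of the robot, y to its left, z up, the work surface at z = 0. Lengths are in m, angles in rad, forces in N, time in s.
With the tool pointing down it reaches from about 0.35 to 0.975 m from the base axis. Payload 7.1 kg.
Tool frame: the origin (TCP) lies midway between the tips of the shut fingers; the grasp point (between the pads) lies 19 mm behind it; z points along the fingers, y is the line along which they close (so a half turn about z gives the same grasp; the last joint's range is limited). The gripper opens to 88 mm and grips with 3 to 60 N. Pads are 20 mm wide; open, the fingers measure 115 mm over their backs; the gripper's body (75 mm by 178 mm) begins 61 mm behind the grasp point.
Start: joints at [1.275, 0.423, 1.63, -0, 1.089, -0.019], TCP at [0.171, 0.601, 0.223] pointing down, gripper open.
Joint ranges: [-3, 3], [-0.9, 2.11], [0.09, 2.58], [-1.31, 4.45], [0.11, 2.69], [-2.54, 2.54]. Speed limits (rad/s): [2.39, 2.39, 3.01, 3.14, 3.14, 3.14].

INTERFACE

Orientations are given as a unit quaternion [w, x, y, z].
In Python, from station import move_pose, movel, movej, command_gripper, wait, inverse_kinematics, read_camera, camera_info, MotionError, job_done, get_time, get_joint_pos, get_qvel, get_effort, get_tcp_pos, get_ee_rot, get_ft_force, get_ft_torque, get_grip_width, get_finger_force gives the robot as it stands. Calls block until the motion is done:
- move_pose(position, orientation): joint-space move of the TCP to a pose.
- movel(position, frame=None, v=0.15, until_force=None): straight line of the TCP; frame=None keeps the orientation; v is the mean speed in m/s. With until_force (N) it stops when the force on the tool has changed by that much, and returns True; else False.
- movej(angles): joint-space move.
- command_gripper(opening): opening from 0.0 (shut) to 1.0 (fully open); the grip force is fixed at half the most; returns when the fingers have stopped.
- wait(seconds).
- inverse_kinematics(position, orientation): joint angles nearest the present ones, or None.
- read_camera(name): name is "side" or "top" or "wrist"; returns the picture (384x512x3 uint8, red, green, blue); there is no depth.
- camera_info(name): a dict with "intrinsics" (3x3 intrinsics, pixels), "T" (4x4, takes a point from camera to world coordinates); the wrist camera has in their place "tool_from_camera" (4x4, takes a point from camera to tool coordinates, whose origin is the TCP and whose axes are the flange's). Camera axes: x right, y up, looking along -z (the intrinsics and any distortion apply to the point x, -y, -z); pixel columns grow to the right and rows downward; lengths in m; the calibration is good to about 2 mm. A picture is of the moment at which its call begins: read the wrist's pose just before it. camera_info takes no time and is no camera call.
A pose or a line that the arm cannot do raises MotionError and nothing moves.
- job_done(): hands the job in; it is judged then, once.
Readings, each from a call of its own:
- get_time(): time.
- get_joint_pos(): joint angles.
- get_qvel(): joint speeds.
- get_effort(): joint torques, N m.
- get_tcp_pos(): TCP position.
- get_ee_rot(): TCP orientation.
- get_ft_force(): force on the tool from outside, world axes, zero at the start.
- get_ft_torque(): the same for the moment, N m.
- get_grip_width(): opening from 0.0 (shut) to 1.0 (fully open).
- get_finger_force(): force on a finger pad.
Only numpy, scipy, OpenCV 4.12 (cv2) and the standard library are available. Lean on these libraries where they do the work, as an engineer would, in place of code of your own. Each camera call takes 0.05 s, during which the arm holds its last target. There are 200 camera calls.

## Working session

There is one attempt and no reset: what is moved stays moved. The work goes in short steps, each a Python script; the robot and the scene stay as the last script left them, time stands still between calls to the robot, and variables do not carry over. Pictures are saved under pics/ and viewed, at most 14 in all, crops included, and the job is handed in when it is done.

```bash
ls; mkdir -p pics; python3 - <<'E'
from station import *
import cv2,numpy as np
for n in("top","side"):
    im=read_camera(n); cv2.imwrite(f"pics/{n}0.png",cv2.resize(im[:,:,::-1],(800,600),interpolation=cv2.INTER_CUBIC)); np.save(f"pics/{n}0.npy",im)
    print(n,camera_info(n))
print(camera_info("wrist"),get_time(),get_ee_rot(),get_tcp_pos(),get_grip_width())
E
```

```text
pics
top {'intrinsics': array([[386.6641423 ,   0.        , 256.71878518],
       [  0.        , 386.6641423 , 190.50315306],
       [  0.        ,   0.        ,   1.        ]]), 'T': array([[-2.15070721e-02,  9.91723667e-01, -1.26576517e-01,
         4.04309582e-01],
       [-9.99768562e-01, -2.12684185e-02,  3.23678208e-03,
         6.84570396e-03],
       [ 5.17911049e-04,  1.26616836e-01,  9.91951566e-01,
         1.60786810e+00],
       [ 0.00000000e+00,  0.00000000e+00,  0.00000000e+00,
         1.00000000e+00]])}
side {'intrinsics': array([[406.40403793,   0.        , 252.12407127],
       [  0.        , 406.40403793, 188.02936215],
       [  0.        ,   0.        ,   1.        ]]), 'T': array([[ 0.98181049,  0.08565441, -0.16944464,  0.38480255],
       [-0.18982627,  0.46052552, -0.86711143, -1.10781656],
       [ 0.00376166,  0.88350414,  0.46840825,  0.68108325],
       [ 0.        ,  0.        ,  0.        ,  1.        ]])}
{'intrinsics': array([[308.2587972 ,   0.        , 256.54691744],
       [  0.        , 308.2587972 , 193.39447211],
       [  0.        ,   0.        ,   1.        ]]), 'tool_from_camera': array([[-5.05372531e-04,  9.57336498e-01,  2.88975042e-01,
         7.87298737e-02],
       [ 9.99999698e-01,  6.54622529e-04, -4.19834390e-04,
        -2.92236349e-06],
       [-5.91092357e-04,  2.88974743e-01, -9.57336539e-01,
        -1.61362499e-01],
       [ 0.00000000e+00,  0.00000000e+00,  0.00000000e+00,
         1.00000000e+00]])} 0.1 [-1.05727980e-04  1.37976665e-01  9.90435244e-01 -6.74753492e-04] [0.17062461 0.60073686 0.22198393] 0.9987594441097787
```

View pics/top0.png

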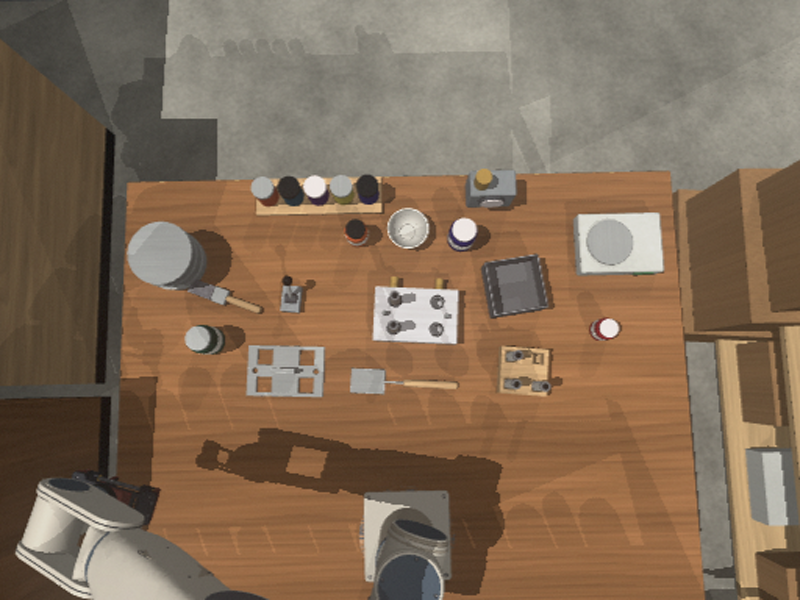

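View pics/side0.png

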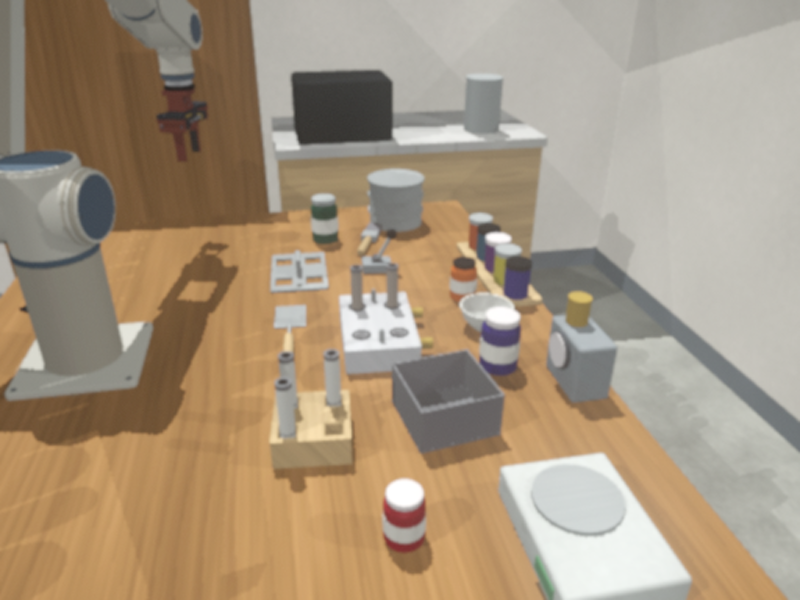

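The top view (800 px scale) shows the head at (417,315), with two spent tubes in its left column. It also shows the plate (285,371), the lever ball (287,281), the bin (516,286) and the rack (525,370) with three white tubes. Next I'll get rough positions, then take close wrist views.

```bash
cat > h.py <<'E'
from station import *
import numpy as np, cv2
from scipy.spatial.transform import Rotation as R
def Tw():
    q=get_ee_rot(); p=get_tcp_pos(); T=np.eye(4); T[:3,:3]=R.from_quat([q[1],q[2],q[3],q[0]]).as_matrix(); T[:3,3]=p
    return T
def cam(n):
    c=camera_info(n); return c["intrinsics"], (c["T"] if n!="wrist" else Tw()@c["tool_from_camera"])
def shot(n,name,view=True):
    K,T=cam(n); im=read_camera(n); np.savez(f"pics/{name}.npz",im=im,K=K,T=T)
    cv2.imwrite(f"pics/{name}.png",cv2.resize(im[:,:,::-1],(800,600),interpolation=cv2.INTER_CUBIC)); return im,K,T
def load(name):
    d=np.load(f"pics/{name}.npz"); return d["im"],d["K"],d["T"]
def ray(px,K,T):
    d=np.linalg.inv(K)@[px[0],px[1],1.]; d=T[:3,:3]@(d*[1,-1,-1]); return T[:3,3],d/np.linalg.norm(d)
def onz(px,z,K,T):
    o,d=ray(px,K,T); return o+d*(z-o[2])/d[2]
def tri(rays):
    A=sum(np.eye(3)-np.outer(d,d) for o,d in rays); b=sum((np.eye(3)-np.outer(d,d))@o for o,d in rays)
    x=np.linalg.solve(A,b); return x,max(np.linalg.norm((np.eye(3)-np.outer(d,d))@(x-o)) for o,d in rays)
def proj(X,K,T):
    p=T[:3,:3].T@(np.asarray(X)-T[:3,3]); u=K@(p*[1,-1,-1]); return u[:2]/u[2]
def quat(yaw):
    # tool down, tool x axis (camera side) at world angle yaw
    x,y,z,w=(R.from_euler('z',yaw)*R.from_euler('x',np.pi)).as_quat(); return [w,x,y,z]
s=lambda u,v:((u+.5)*.64-.5,(v+.5)*.64-.5)
E
python3 - <<'E'
from h import *
K,T=cam("top")
for n,p,z in [("headTL",(377,287),.05),("headTR",(462,289),.05),("headBL",(374,341),.05),("headBR",(457,344),.05),
 ("binc",(516,258),.08),("plateTL",(249,347),.006),("plateTR",(324,347),.006),("plateBL",(247,395),.006),("plateBR",(323,396),.006),("rib",(286,370),.046),("ball",(287,281),.09),("leverbase",(291,299),.025),
 ("binTL",(483,264),.08),("binTR",(541,255),.08),("binBL",(492,317),.08),("binBR",(551,307),.08),
 ("rackTL",(501,347),.05),("rackTR",(550,347),.05),("rackBL",(500,393),.05),("rackBR",(550,394),.05),("tube",(513,354),.14),("tube",(512,382),.14),("tube",(540,385),.14),("sp",(394,297),.14),("sp",(390,325),.14),("bowl",(408,229),.05),("jarblue",(463,232),.1),("jarorange",(357,230),.08),("jargreen",(204,338),.1),("jarred",(606,327),.1)]:
    print(n,onz(s(*p),z,K,T).round(3))
E
```

```text
headTL [0.633 0.065 0.05 ]
headTR [ 0.623 -0.157  0.05 ]
headBL [0.493 0.075 0.05 ]
headBR [ 0.481 -0.139  0.05 ]
binc [ 0.696 -0.295  0.08 ]
plateTL [0.487 0.407 0.006]
plateTR [0.482 0.209 0.006]
plateBL [0.361 0.411 0.006]
plateBR [0.354 0.212 0.006]
rib [0.424 0.302 0.046]
ball [0.648 0.292 0.09 ]
leverbase [0.61  0.293 0.025]
binTL [ 0.683 -0.21   0.08 ]
binTR [ 0.703 -0.36   0.08 ]
binBL [ 0.546 -0.227  0.08 ]
binBR [ 0.568 -0.378  0.08 ]
rackTL [ 0.47  -0.252  0.05 ]
rackTR [ 0.468 -0.378  0.05 ]
rackBL [ 0.354 -0.244  0.05 ]
rackBR [ 0.348 -0.371  0.05 ]
tube [ 0.449 -0.265  0.14 ]
tube [ 0.382 -0.26   0.14 ]
tube [ 0.373 -0.327  0.14 ]
sp [0.594 0.02  0.14 ]
sp [0.526 0.031 0.14 ]
bowl [ 0.786 -0.02   0.05 ]
jarblue [ 0.763 -0.159  0.1  ]
jarorange [0.779 0.113 0.08 ]
jargreen [0.507 0.496 0.1  ]
jarred [ 0.512 -0.508  0.1  ]
```

```bash
python3 - <<'E'
from h import *
t=get_time()
for n,p in [("A",(.52,.30,.28)),("B",(.45,.24,.28)),("C",(.557,0.0,.26)),("D",(.557,-.09,.26)),("E",(.43,-.26,.28)),("F",(.45,-.33,.28))]:
    move_pose(p,quat(np.pi)); wait(.15); shot("wrist",n); print(n,get_time()-t,get_tcp_pos())
ims=[cv2.imread(f"pics/{n}.png") for n in "ABCDEF"]
for k in (0,2,4):
    cv2.imwrite(f"pics/m{k}.png",cv2.resize(np.vstack([ims[k],ims[k+1]]),(400,600)))
E
```

```text
A 1.9 [0.51956741 0.30072854 0.27988087]
B 2.5583 [0.45089858 0.24073913 0.28011326]
C 3.7833 [0.55689826 0.0012941  0.26022715]
D 4.4333 [ 0.55703537 -0.08881895  0.26004609]
E 5.491700000000001 [ 0.43083238 -0.25904097  0.27976392]
F 6.0833 [ 0.44987771 -0.32891622  0.27989469]
```

View pics/A.png

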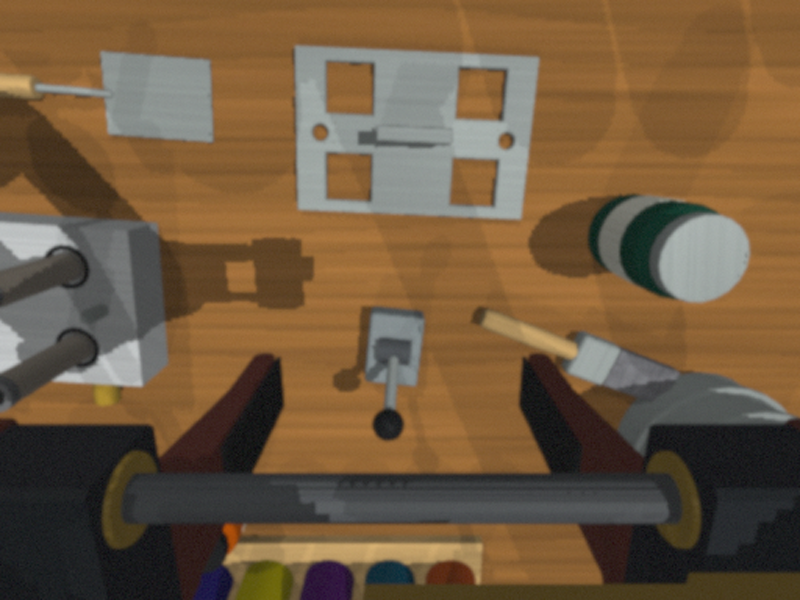

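View pics/C.png

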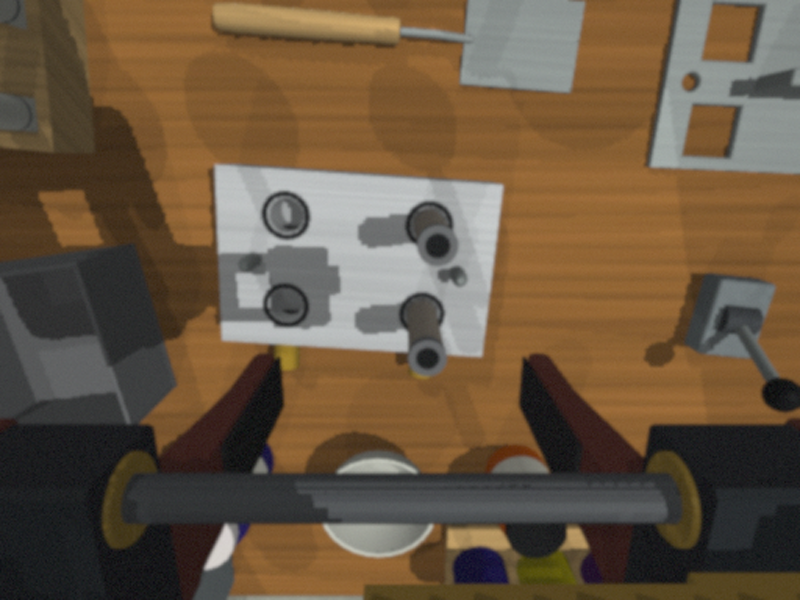

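View pics/E.png

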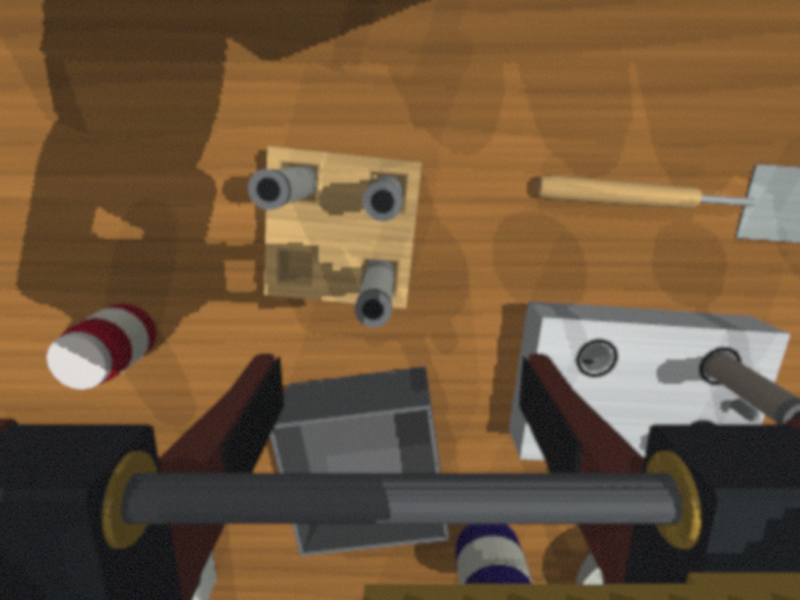

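View A shows the plate with corners (295,45), (540,57), (522,219), (299,209), pin holes at (321,132) and (506,141), the rib around (415,136), and the lever ball at (388,424), so the lever is on. View C shows the head with rims near (286,215), (286,304), (430,222), (421,312) and spent tops at (438,244) and (427,357). View E shows new tube tops at (268,188), (382,200) and (373,307).

```bash
cat >> h.py <<'E'
def blob(im,seed,thr=60,win=14,dark=True,hull=True):
    """centre of the dark component nearest the seed (native px)"""
    g=cv2.cvtColor(im,cv2.COLOR_RGB2GRAY); u,v=map(int,np.round(seed)); x0,y0=max(u-win,0),max(v-win,0)
    w=g[y0:v+win+1,x0:u+win+1]; m=((w<thr) if dark else (w>thr)).astype(np.uint8)
    n,l,st,c=cv2.connectedComponentsWithStats(m); 
    k=[i for i in range(1,n) if st[i,4]>=5]
    if not k: return None
    i=min(k,key=lambda i:np.hypot(*(c[i]+[x0-seed[0],y0-seed[1]])))
    p=c[i]
    if hull:
        cn=cv2.findContours((l==i).astype(np.uint8),cv2.RETR_EXTERNAL,cv2.CHAIN_APPROX_NONE)[0][0]
        h=cv2.convexHull(cn).astype(np.float32)
        if len(cn)>=5: 
            M=cv2.moments(h); p=np.array([M["m10"],M["m01"]])/M["m00"] if M["m00"]>0 else p
    return np.array([x0,y0])+p, st[i,4]
def corner(im,seed,w=4):
    g=cv2.cvtColor(im,cv2.COLOR_RGB2GRAY); c=np.array([[seed]],np.float32)
    return cv2.cornerSubPix(g,c,(w,w),(-1,-1),(cv2.TERM_CRITERIA_EPS+cv2.TERM_CRITERIA_MAX_ITER,50,.01))[0,0].astype(float)
E
python3 - <<'E'
from h import *
V={k:load(k) for k in "ABCDEF"}
def meas(a,b,px,z,kind,**kw):
    ia,Ka,Ta=V[a]; ib,Kb,Tb=V[b]; f=(lambda im,s_:blob(im,s_,**kw)) if kind=="b" else (lambda im,s_:(corner(im,s_),0))
    r=f(ia,s(*px)); 
    if r is None: return None
    q=proj(onz(r[0],z,Ka,Ta),Kb,Tb); r2=f(ib,q)
    if r2 is None: return None,q
    X,e=tri([ray(r[0],Ka,Ta),ray(r2[0],Kb,Tb)]); return X.round(4),round(e,4),int(r[1]),int(r2[1]),(r2[0]-q).round(1),onz(r[0],z,Ka,Ta)[:2].round(4),onz(r2[0],z,Kb,Tb)[:2].round(4)
for p in [(438,244),(427,357)]: print("spent",meas("C","D",p,.14,"b",win=12))
for p in [(286,215),(286,304)]: print("rim",meas("C","D",p,.05,"b",win=18,thr=75))
for p in [(215,165),(503,184),(483,356),(222,343)]: print("headc",meas("C","D",p,.05,"c"))
for p in [(295,45),(540,57),(522,219),(299,209)]: print("platec",meas("A","B",p,.006,"c"))
for p in [(321,132),(506,141)]: print("hole",meas("A","B",p,.006,"b",thr=110,win=9))
print("ball",meas("A","B",(388,424),.09,"b",win=16,thr=50))
for p in [(370,309),(424,314)]: print("lev",meas("A","B",p,.025,"c"))
for p in [(268,188),(382,200),(373,307)]: print("new",meas("E","F",p,.14,"b",win=12))
for p in [(267,147),(421,162),(407,307),(264,297)]: print("rackc",meas("E","F",p,.05,"c"))
a=[cv2.resize(V[k][0][:,:,::-1],(400,300)) for k in "BDF"]; z=cv2.resize(V["A"][0][20:150,170:360,::-1],(400,300),interpolation=cv2.INTER_CUBIC)
cv2.imwrite("pics/m.png",np.vstack([np.hstack(a[:2]),np.hstack([a[2],z])]))
E
```

```text
spent (array([0.5281, 0.0227, 0.1398]), np.float64(0.0001), 167, 153, array([-0.1,  0.2]), array([0.528 , 0.0227]), array([0.5282, 0.0227]))
spent (array([0.5998, 0.0179, 0.1403]), np.float64(0.0), 137, 129, array([0.1, 0. ]), array([0.5999, 0.018 ]), array([0.5999, 0.0181]))
rim (array([ 0.5209, -0.0909,  0.0343]), np.float64(0.0015), 129, 61, array([-3.1, -2.4]), array([ 0.5206, -0.0872]), array([ 0.5177, -0.0909]))
rim (array([ 0.5931, -0.092 ,  0.0475]), np.float64(0.0), 370, 85, array([-0.5,  0. ]), array([ 0.5923, -0.0913]), array([ 0.5924, -0.0919]))
headc (array([ 0.4838, -0.1381,  0.0485]), np.float64(0.0001), 0, 0, array([-0.3,  0.2]), array([ 0.4836, -0.1375]), array([ 0.4839, -0.1379]))
headc (array([0.4979, 0.0779, 0.0493]), np.float64(0.0), 0, 0, array([-0.2,  0. ]), array([0.4978, 0.0777]), array([0.4978, 0.0776]))
headc (array([0.6431, 0.0718, 0.032 ]), np.float64(0.0018), 0, 0, array([-3.3, -2.7]), array([0.6374, 0.0687]), array([0.6336, 0.064 ]))
headc (array([ 0.6232, -0.1468,  0.0498]), np.float64(0.0001), 0, 0, array([-0. ,  0.1]), array([ 0.6231, -0.1467]), arra
[... 1563 characters left out ...]
7 , -0.2782,  0.1415]), np.float64(0.0003), 145, 123, array([0.5, 0.6]), array([ 0.4471, -0.2784]), array([ 0.4477, -0.2778]))
rackc (array([ 0.3458, -0.3633,  0.0499]), np.float64(0.0001), 0, 0, array([-0.1, -0.2]), array([ 0.3459, -0.3632]), array([ 0.3457, -0.3633]))
rackc (array([ 0.3561, -0.2435,  0.0496]), np.float64(0.0001), 0, 0, array([-0. ,  0.3]), array([ 0.356 , -0.2435]), array([ 0.3563, -0.2435]))
rackc (array([ 0.4673, -0.256 ,  0.0705]), np.float64(0.0014), 0, 0, array([ 2.4, -3. ]), array([ 0.4752, -0.2553]), array([ 0.4711, -0.2524]))
rackc (array([ 0.4616, -0.3747,  0.0524]), np.float64(0.0017), 0, 0, array([-0.5, -2.6]), array([ 0.464, -0.375]), array([ 0.4605, -0.3755]))
```

View pics/m.png

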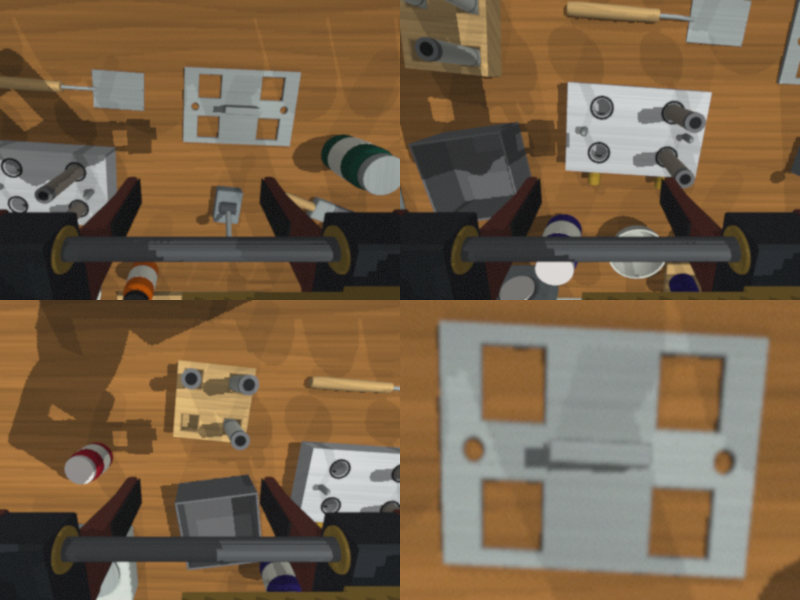

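All heights check out: tube tops 0.140, head 0.050, plate 0.006 and rack 0.050. The collet positions computed from the head corners match the spent tubes to within 0.2 mm. Now the lever.

```bash
cat >> h.py <<'E'
HC=np.array([.5605,-.0345]); HY=-.0645
def rot(a): return np.array([[np.cos(a),-np.sin(a)],[np.sin(a),np.cos(a)]])
def inhead(x,y): return HC+rot(HY)@[x,y]
E
python3 - <<'E'
from h import *
K,T=cam("top"); KA,TA=load("A")[1:]
print("ball",tri([ray(s(287,281),K,T),ray(s(388,424),KA,TA)]))
command_gripper(0.0)
q=quat(np.pi)
move_pose((.70,.290,.24),q); movel((.70,.290,.080),v=.2)
print(movel((.585,.299,.080),v=.08,until_force=6),get_tcp_pos(),get_ft_force())
p=get_tcp_pos(); movel((p[0]+.003,p[1],p[2])); movel((p[0]+.01,p[1],.25),v=.25)
move_pose((.52,.26,.28),q); wait(.1); shot("wrist","L1"); print(get_time())
im=cv2.imread("pics/L1.png"); cv2.imwrite("pics/L1c.png",im[250:480,250:600])
E
```

```text
ball (array([0.64631694, 0.29015775, 0.09845311]), np.float64(9.136935530551786e-05))
True [0.59817877 0.29829705 0.08026651] [ 3.03185994 -0.17432699  0.01621739]
13.7417
```

View pics/L1c.png

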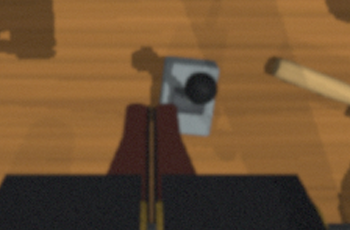

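```bash
python3 - <<'E'
from h import *
im,K,T=load("L1"); b=blob(im,s(451,337),thr=50,win=14); print(b,onz(b[0],.092,K,T), [corner(im,s(*p)) for p in [(414,307),(468,311),(459,384)]],[onz(corner(im,s(*p)),.025,K,T).round(4) for p in [(414,307),(468,311),(459,384)]])
q=quat(np.pi+HY); command_gripper(.6)
for i,c in enumerate([(36,55),(-36,55)]):
    x,y=inhead(c[0]/1e3,c[1]/1e3)
    move_pose((x,y,.22),q); movel((x,y,.093),v=.2); command_gripper(0); 
    print("grip",get_grip_width(),get_finger_force(),get_tcp_pos())
    movel((x,y,.26),v=.15); print(get_grip_width(),get_ft_force())
    if i==0: shot("wrist","G0")
    # over the bin
    bx,by=(.625,-.262) if i==0 else (.625,-.318)
    move_pose((bx,by,.26),q); shot("wrist",f"bin{i}") 
    movel((bx,by,.135),v=.2); command_gripper(.6); movel((bx,by,.26),v=.25); print(get_time(),get_grip_width())
    if i==0: shot("wrist","binafter")
E
```

```text
(array([286.97203947, 216.44682018]), np.int32(312)) [0.57562384 0.29665477 0.092     ] [array([261.49829102, 195.57548523]), array([299.33999634, 198.86000061]), array([292.572052 , 246.0144043])] [array([0.5699, 0.2669, 0.025 ]), array([0.5748, 0.3204, 0.025 ]), array([0.6482, 0.3133, 0.025 ])]
grip 0.2697092765560424 30.00090166926384 [0.60034386 0.01795881 0.09358229]
0.2674668357888291 [-0.8846867   0.62971932 -1.3814654 ]
21.5667 0.59927524618309
grip 0.2683635559900234 30.000612884759903 [0.52853067 0.02270518 0.09356411]
0.27076773162011475 [ 0.61326833  0.22213793 -1.35795223]
28.8417 0.5974709656375212
```

```bash
python3 - <<'E'
from h import *
move_pose((.47,.20,.28),quat(np.pi)); wait(.1); shot("wrist","P1"); a,_,_=shot("top","T1"); b,_,_=shot("side","S1")
c=cv2.imread("pics/P1.png"); t=cv2.imread("pics/T1.png"); ss=cv2.imread("pics/S1.png")
cv2.imwrite("pics/m2.png",np.vstack([np.hstack([t[150:450,200:600],ss[200:500,200:600]]),np.hstack([cv2.resize(c,(400,300)),cv2.resize(cv2.imread("pics/binafter.png"),(400,300))])]))
E
```

```text
(no output)
```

View pics/m2.png

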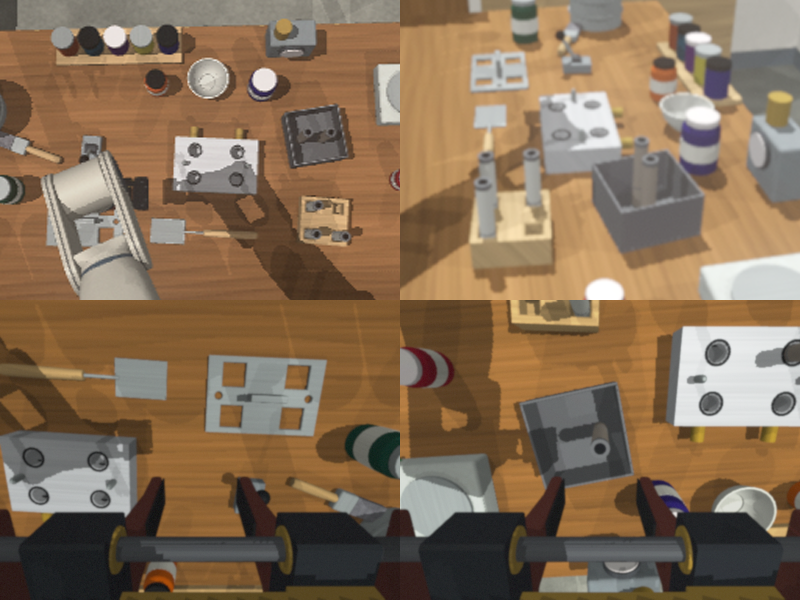

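The head is empty now and both spent tubes stand in the bin. The plate looks unmoved, with holes near (440,190) and (630,194) in P1. Next: grip the rib to centre it, release, then compare plate and head from the same relative view.

```bash
cat >> h.py <<'E'
PL=[(-.066,-.1),(-.066,.1),(.066,.1),(.066,-.1)]
HD=[(-.07,-.108),(-.07,.108),(.07,.108),(.07,-.108)]
def fitpose(model,pts):
    m=np.array(model); p=np.array(pts); mc,pc=m.mean(0),p.mean(0); a,b=m-mc,p-pc
    th=np.arctan2((a[:,0]*b[:,1]-a[:,1]*b[:,0]).sum(),(a*b).sum()); t=pc-rot(th)@mc
    return t,th,np.abs(p-(m@rot(th).T+t)).max()
def objpose(view,model,c,yaw,z,w=4):
    im,K,T=view; pts=[onz(corner(im,proj([*(np.array(c)+rot(yaw)@m),z],K,T),w),z,K,T)[:2] for m in model]
    return fitpose(model,pts),np.array(pts)
E
python3 - <<'E'
from h import *
v=load("P1"); im,K,T=v
r,_=objpose(v,PL,(.4234,.311),-.042,.006); print("P1 corners",r)
h=[blob(im,proj([*(np.array([.4234,.311])+rot(-.042)@[0,y]),.006],K,T),thr=110,win=9)[0] for y in(-.08,.08)]
h=np.array([onz(p,.006,K,T)[:2] for p in h]); print("holes",h.mean(0),h)
c=.5*(r[0]+h.mean(0)); yaw=r[1]
qg=quat(np.pi/2+yaw); command_gripper(.5)
move_pose((*c,.12),qg); movel((*c,.020),v=.15); command_gripper(0); wait(.2)
g=get_tcp_pos(); print("grip",get_grip_width(),g,R.from_quat(np.roll(get_ee_rot(),-1)).as_euler('xyz'))
command_gripper(.5); movel((g[0],g[1],.12),v=.2)
move_pose((*c,.226),quat(np.pi+yaw)); wait(.3); shot("wrist","P2"); 
move_pose((*HC,.27),quat(np.pi+HY)); wait(.3); shot("wrist","H2"); print(get_time())
np.save("g.npy",g)
a=objpose(load("P2"),PL,c,yaw,.006)[0]; b=objpose(load("H2"),HD,HC,HY,.05)[0]; print(a,b)
cv2.imwrite("pics/m3.png",np.vstack([cv2.imread("pics/P2.png")[0:300],cv2.imread("pics/H2.png")[0:300]]))
E
```

```text
P1 corners (array([0.42355567, 0.31040539]), np.float64(-0.042625865954742534), np.float64(0.0006668844148534636))
holes [0.42336659 0.31137412] [[0.42009865 0.23155772]
 [0.42663452 0.39119052]]
grip 0.13038888092582354 [0.42338223 0.31094514 0.02032153] [-3.14152215e+00 -4.85085841e-05  1.52820622e+00]
39.4917
(array([0.42316059, 0.3105872 ]), np.float64(-0.05042557818965796), np.float64(0.0019561468646897007)) (array([ 0.5600217 , -0.03493529]), np.float64(-0.07125342587675115), np.float64(0.0013854940977965358))
```

View pics/m3.png

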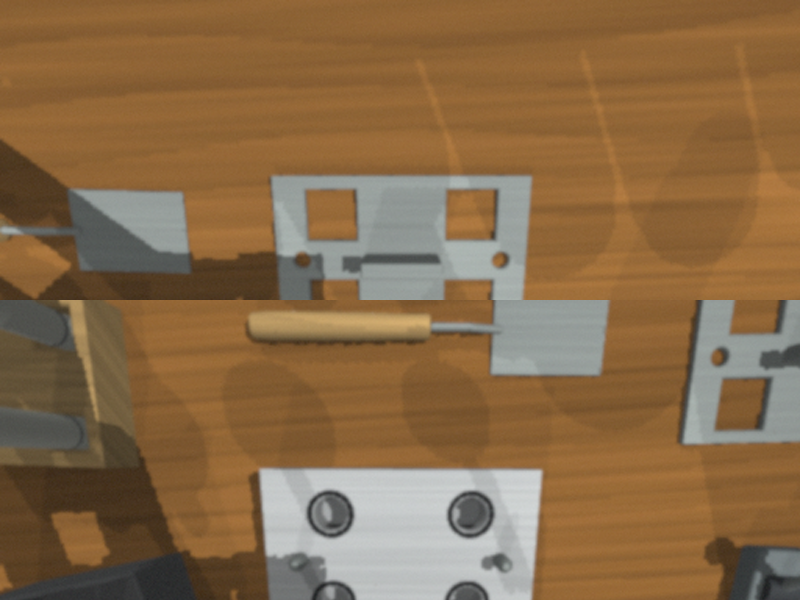

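```bash
python3 - <<'E'
from h import *
W=[(sx*.036+i*.02,sy*.055+j*.02) for sx in(-1,1) for sy in(-1,1) for i in(-1,1) for j in(-1,1)]
for n,sel in [("A",W+PL),("B",W+PL),("P1",W+PL),("P2",W[:8]+PL[:2])]:
    for m,l in((sel,"all"),([x for x in sel if x in PL],"corn")):
        if len(m)>1: print(n,l,objpose(load(n),m,(.4234,.3108),-.042,.006,3)[0])
    im,K,T=load(n)
    h=[blob(im,proj([*(np.array([.4234,.311])+rot(-.042)@[0,y]),.006],K,T),thr=100,win=8)[0] for y in(-.08,.08)]
    h=np.array([onz(p,.006,K,T)[:2] for p in h]); print("   holes",h.mean(0),-np.arctan2(*(h[1]-h[0])))
for n,m in [("C",[HD[0],HD[1],HD[3]]),("D",[HD[0],HD[1],HD[3]]),("H2",HD[:2]),("H2",HD)]:
    r,p=objpose(load(n),m,HC,HY,.05,4); print(n,r,p.round(4).tolist())
    im,K,T=load(n)
    for c in [(-.036,-.055),(-.036,.055)]:
        e=blob(im,proj([*inhead(*c),.05],K,T),thr=90,win=17)
        X=onz(e[0],.05,K,T)[:2]; print("  rim",c,(X-inhead(*c)).round(4),e[1])
E
```

```text
A all (array([0.42366658, 0.31082302]), np.float64(-0.04217325425773213), np.float64(0.001253554303412896))
A corn (array([0.42374109, 0.31060243]), np.float64(-0.040886063701874226), np.float64(0.0009679175593742817))
   holes [0.42122267 0.31234024] -0.06037337879540351
B all (array([0.42345842, 0.31067439]), np.float64(-0.04259252943981289), np.float64(0.0007820483417854129))
B corn (array([0.42359483, 0.3105811 ]), np.float64(-0.04113395833507078), np.float64(0.0007086789297319207))
   holes [0.42146959 0.31237989] -0.06334681143317553
P1 all (array([0.42353137, 0.31059301]), np.float64(-0.042364253225243134), np.float64(0.000938158433017644))
P1 corn (array([0.4235275 , 0.31035691]), np.float64(-0.04207666014279214), np.float64(0.0009421209664269847))
   holes [0.42337374 0.31218186] -0.039884564701516974
P2 all (array([0.4240789 , 0.31067453]), np.float64(-0.041856668785158736), np.float64(0.0006159337128802123))
P2 corn (array([0.42430512, 0.31062847]), np.float64(-0.04225572161106806), np.float64(0.0005431702644175251))
   holes [0.42463449 0.31226037] -0.031393767007341464
C
[... 307 characters left out ...]
493514115556769), np.float64(0.00022867300955786707)) [[0.4839, -0.1379], [0.4978, 0.0776], [0.6232, -0.1468]]
  rim (-0.036, -0.055) [-0.0003 -0.0001] 159
  rim (-0.036, 0.055) [0.0019 0.0022] 767
H2 (array([ 0.56073406, -0.03468348]), np.float64(-0.06595883542369528), np.float64(0.00012674157668907116)) [[0.4838, -0.138], [0.498, 0.0778]]
  rim (-0.036, -0.055) [-0.0003 -0.    ] 173
  rim (-0.036, 0.055) [-0.0008  0.0008] 231
H2 (array([ 0.5600217 , -0.03493529]), np.float64(-0.07125342587675115), np.float64(0.0013854940977965358)) [[0.4838, -0.138], [0.498, 0.0778], [0.6375, 0.0684], [0.6208, -0.148]]
  rim (-0.036, -0.055) [-0.0003 -0.    ] 173
  rim (-0.036, 0.055) [-0.0008  0.0008] 231
```

```bash
python3 - <<'E'
from h import *
im,_,_=shot("wrist","H3"); d=np.abs(im[:100,430:].astype(int)-load("H2")[0][:100,430:]).mean(); print("diff",d)
assert d<6
g=np.load("g.npy"); gy=-.0426; py=-.0421
off=np.array([.4238,.3106])-g[:2]; oy=py-gy
command_gripper(.5)
move_pose((g[0],g[1],.12),quat(np.pi/2+gy)); movel((g[0],g[1],.0203),v=.15); command_gripper(0)
print("grip",get_grip_width(),get_tcp_pos())
movel((g[0],g[1],.17),v=.15); print(get_ft_force(),get_grip_width())
hy=-.0653; ty=hy-oy; t=np.array([.5606,-.0346])-rot(ty-gy)@off; q=quat(np.pi/2+ty)
print("target",t)
move_pose((*t,.17),q); movel((*t,.103),v=.1); wait(.3); print(get_tcp_pos(),get_ft_force())
hit=movel((*t,.0705),v=.02,until_force=5); print(hit,get_tcp_pos(),get_ft_force(),get_ft_torque(),get_time())
E
```

```text
diff 1.7497154471544716
grip 0.13668657850202237 [0.42348803 0.31106442 0.0206463 ]
[-0.00387275  0.5445048  -2.98147809] 0.13774932115439326
target [ 0.56019035 -0.03424526]
[ 0.56051634 -0.03430758  0.10355358] [ 0.81229143 -0.22058062 -3.97966435]
False [ 0.56014904 -0.03422613  0.07064695] [-1.20785885 -0.29285322 -0.60981842] [-0.05236644  0.22713386 -0.0196385 ] 48.5417
```

```bash
python3 - <<'E'
from h import *
p=get_tcp_pos(); command_gripper(.5); movel((p[0],p[1],.16),v=.2)
q=quat(np.pi+HY)
move_pose((.575,.0,.27),q); wait(.2); shot("wrist","Q1"); move_pose((.575,-.09,.27),q); wait(.2); shot("wrist","Q2")
v1,v2=load("Q1"),load("Q2")
for m in PL+[(-.056,-.075),(-.056,.075),(-.016,.035)]:
    X=[*inhead(*m),.056]; r=[ray(corner(v[0],proj(X,*v[1:]),3),*v[1:]) for v in(v1,v2)]
    P,e=tri(r); print(m,(P-X).round(4),round(e,4))
print(get_time())
cv2.imwrite("pics/m4.png",np.hstack([cv2.imread("pics/Q1.png")[100:400,150:550],cv2.imread("pics/Q2.png")[100:400,250:650]]))
E
```

```text
(-0.066, -0.1) [ 0. -0.  0.] 0.0
(-0.066, 0.1) [ 0. -0.  0.] 0.0
(0.066, 0.1) [ 0.  0. -0.] 0.0
(0.066, -0.1) [ 0.0022 -0.0021 -0.0049] 0.0013
(-0.056, -0.075) [ 0.002   0.0004 -0.0058] 0.0002
(-0.056, 0.075) [-0.0002 -0.0026  0.0056] 0.0006
(-0.016, 0.035) [-0.      0.002  -0.0063] 0.0001
52.125
```

View pics/m4.png

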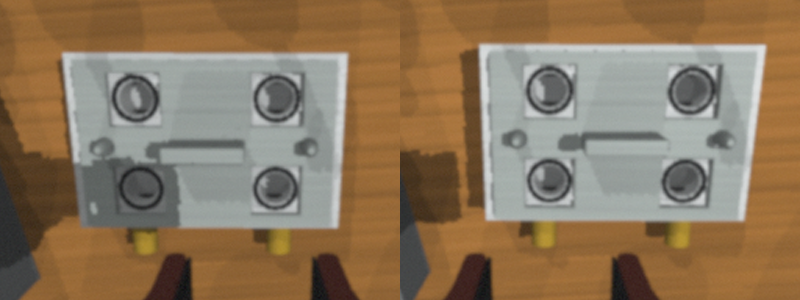

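The plate lies flat, with both pins showing through its holes and all four collets centred in the windows. Now the tubes, starting with one.

```bash
cat > ins.py <<'E'
from h import *
def insert(tube,col,ry=-.1):
    x,y=tube; q=quat(np.pi+ry); command_gripper(.6)
    move_pose((x,y,.20),q); movel((x,y,.091),v=.2); command_gripper(0)
    print("grip",get_grip_width(),get_tcp_pos())
    movel((x,y,.25),v=.2)
    t=inhead(col[0]/1e3,col[1]/1e3); q=quat(np.pi+HY)
    move_pose((*t,.25),q); movel((*t,.145),v=.2); wait(.2); print("above",get_tcp_pos()[:2]-t,get_grip_width())
    hit=movel((*t,.118),v=.04,until_force=6); print("entry",hit,get_tcp_pos(),get_ft_force())
    if hit and get_tcp_pos()[2]>.122: return False
    hit=movel((*t,.0905),v=.03,until_force=30); print("end",hit,get_tcp_pos(),get_ft_force(),get_grip_width())
    return True
def tap(col):
    t=inhead(col[0]/1e3,col[1]/1e3); command_gripper(.6); movel((*t,.17),v=.2); command_gripper(0)
    hit=movel((*t,.137),v=.04,until_force=22); print("tap",hit,get_tcp_pos(),get_ft_force(),get_time())
    movel((*t,.18),v=.2)
E
python3 - <<'E'
from ins import *
if insert((.4473,-.2781),(-36,55)): tap((-36,55))
E
```

```text
grip 0.27196742866824003 [ 0.44763135 -0.27835689  0.09156254]
above [ 9.76596727e-04 -9.62970950e-05] 0.26604605117587654
entry False [0.52824782 0.02271206 0.11800101] [ 0.43989752  0.23256913 -1.5248558 ]
end False [0.52875683 0.02280401 0.09153803] [-3.30444269  0.84622329 13.62474467] 0.2660765097371378
tap True [0.52893288 0.02271662 0.14037403] [-0.62887334 -0.32909927  6.25069403] 62.425
```

```bash
python3 - <<'E'
from ins import *
for tube,c in [((.3782,-.2709),(36,55)),((.3712,-.3404),(36,-55))]:
    if not insert(tube,c): break
    tap(c)
move_pose((.52,.26,.28),quat(np.pi)); wait(.1); shot("wrist","L2"); shot("side","S2"); shot("top","T2")
a=cv2.imread("pics/L2.png"); cv2.imwrite("pics/m5.png",np.hstack([cv2.resize(a,(400,300)),cv2.imread("pics/S2.png")[200:500,200:600]]))
E
```

```text
grip 0.2674642255845363 [ 0.37855299 -0.27113077  0.09155053]
above [ 1.01631033e-03 -9.03759674e-05] 0.2702961144805745
entry False [0.60000638 0.01807299 0.1179976 ] [ 0.46632699 -0.29323378 -0.7679228 ]
end False [0.60077893 0.01818325 0.09155005] [-1.77717156  1.84926074  9.96501858] 0.26690961029818455
tap True [0.60064117 0.01805506 0.14037915] [0.21641533 0.65556862 5.25402221] 74.1083
grip 0.26806713699450113 [ 0.37150061 -0.34064962  0.09157918]
above [ 0.0009638  -0.00028645] 0.27029951908987593
entry False [ 0.59299745 -0.09172803  0.11800934] [ 0.51079854 -0.57130708 -0.64212759]
end False [ 0.59361165 -0.09191207  0.09157454] [-1.74696607  0.34905108  9.97043208] 0.26737764824297566
tap True [ 0.59353443 -0.09183073  0.14039139] [-0.89394943  0.83563004  6.7216842 ] 86.0
```

View pics/m5.png

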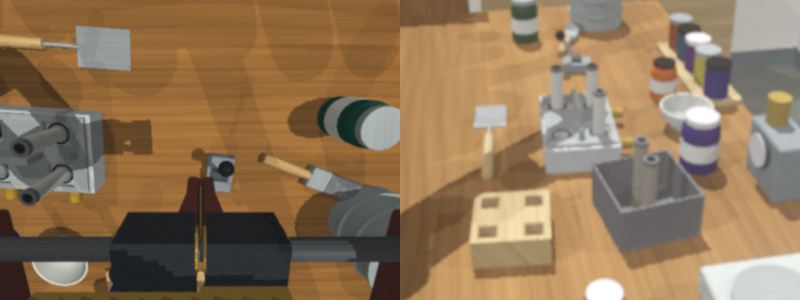

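All three tubes stand bottomed in the head (tops at 0.140), the rack is empty, and both spent tubes are in the bin. The lever is still off. Last: push it to on.

```bash
python3 - <<'E'
from h import *
q=quat(np.pi); command_gripper(0)
move_pose((.527,.300,.20),q); movel((.527,.300,.080),v=.2)
print(movel((.65,.289,.080),v=.08,until_force=6),get_tcp_pos(),get_ft_force())
p=get_tcp_pos(); movel((p[0]-.004,p[1],p[2])); movel((p[0]-.02,p[1],.25),v=.25)
move_pose((.52,.30,.28),q); command_gripper(1.0); wait(.1); im,K,T=shot("wrist","L3")
b=blob(im,s(388,424),thr=50,win=16); print(b,blob(load("A")[0],s(388,424),thr=50,win=16),get_time())
move_pose((.575,-.02,.30),quat(np.pi+HY)); wait(.2); shot("wrist","Z"); shot("side","S3")
cv2.imwrite("pics/m6.png",np.vstack([np.hstack([cv2.resize(cv2.imread("pics/L3.png"),(400,300)),cv2.resize(cv2.imread("pics/Z.png"),(400,300))]),np.hstack([cv2.imread("pics/Z.png")[130:430,150:550],cv2.imread("pics/S3.png")[200:500,200:600]])]))
E
```

```text
True [0.62660221 0.29018355 0.07871473] [-2.5778435  -0.10318643  2.16556599]
(array([248.58190883, 271.51638177]), np.int32(255)) (array([247.78252033, 271.22493225]), np.int32(265)) 93.6333
```

View pics/m6.png

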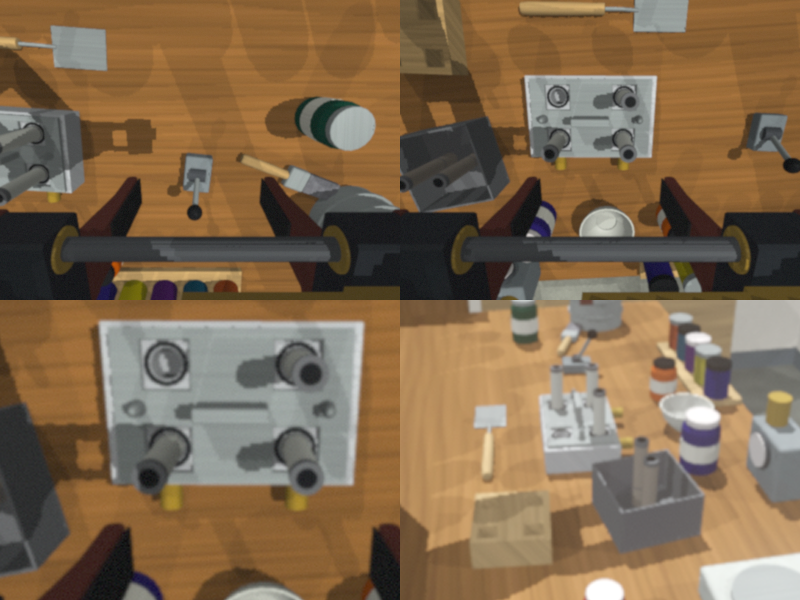

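The lever ball is back where it was at the start (on), pushed until it met the stop. The plate is flat, three new tubes are seated and the spent tubes are in the bin.

```bash
python3 -c "
from station import *
print(job_done(),get_time())"
```

```text
the job is handed in; nothing more can be done
the job is handed in; nothing more can be done
```

The filter is serviced and the job is handed in at about 94 s: lever off, two spent tubes binned, cover plate flush on its pins, three new tubes bottomed in collets 1, 2 and 3 (0 left empty), and lever back on.

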